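Hang the rinsed blue beaker on the empty draining peg

TASK

Pick up the blue beaker, which stands upside down on the white draining mat, and hang it mouth-down over the empty leaning peg of the draining rack, so that the inside of its bottom rests on the peg's tip. Let go of it there, and leave the yellow beaker and the green beaker where they are.

Things in the scene. Friction and masses are not known exactly. Their poses are not given: they have to be found in the camera images.
- beaker_blue: Blue handleless plastic beaker, 90 g, upside down on the 3 mm thick white mat. 90 mm tall; outside diameter 62 mm at the rim (now lowest), narrowing to 56 mm at its closed bottom (now on top); wall 3 mm, bottom 5 mm thick. Origin: centre of the inside face of its bottom, 5 mm under the top as it stands, 85 mm above the rim. Its z axis points from mouth to bottom: up now and when hung.
- peg_free_tip (a point): Top of the rack's empty wooden peg, 135 mm above the worktop, 120 mm over the drip tray. A 10 mm rod with a 22 mm ball end, leaning 20 degrees from vertical to this frame's -x: foot to tip runs along (-0.342, 0, 0.940) (z vertical). The ball has about 14 mm play all round in a beaker. A like peg with the green beaker stands 150 mm away along this frame's +y or -y.
- beaker_yellow: Yellow beaker of the same shape, upside down on the mat, to be left alone. Origin and axes as for the blue one. A closed glass jar (58 mm across, 85 mm tall) stands on the mat as well.
- beaker_green: Green beaker of the same shape, already hanging mouth-down on the rack's other peg, to be left alone. Origin and axes as for the blue one.
Not all that is in view belongs to the job. Several things have the shape of the beaker_blue; the one meant has the colours described above.

How it is judged:
By the outcome, as a careful person would: the job done as asked, in the order asked, and still so for the second after the job is handed in, with the robot touching nothing.
It also fails if it takes over 38 s, if anything falls off the work surface, if the arm or the gripper's body presses on something with over 40 N, if the wrist force passes 120 N, or if a joint passes its speed limit or range.

ROBOT

A 7-joint arm with a two-finger parallel gripper is mounted at the origin on the work surface. World frame = base frame: x ahead of the robot, y to its left, z up, the work surface at z = 0. Lengths are in m, angles in rad, forces in N, time in s.
With the tool pointing down it reaches from about 0.4 to 0.85 m from the base axis. Payload 10.4 kg.
Tool frame: the origin (TCP) lies at the very end of the fingers, on their centre line; the grasp point (between the pads) lies 19 mm behind it; z points along the fingers, y is the line along which they close (so a half turn about z gives the same grasp; the last joint's range is limited). The gripper opens to 87 mm and grips with 3 to 60 N. Pads are 19 mm wide; open, the fingers measure 117 mm over their backs; the gripper's body (75 mm by 190 mm) begins 51 mm behind the grasp point.
Start: joints at [-1.143, 0.332, -0.065, 1.46, 0.022, 1.35, -0.088], TCP at [0.272, 0.563, 0.223] pointing down, gripper open.
Joint ranges: [-2.6, 2.6], [-0.5, 2.12], [-1.47, 1.34], [0.16, 2.42], [-1.27, 4.41], [0.06, 2.06], [-2.6, 2.6]. Speed limits (rad/s): [2.22, 2.22, 2.79, 2.79, 3.14, 3.14, 3.14].

INTERFACE

Orientations are given as a unit quaternion [x, y, z, w].
In Python, from bench import * gives the robot as it stands.
- The arm moves only by the tool step_arm, never from a script. Its arguments are lists of equal length, an entry for each row: "delta_pos": the shift along the world's x, y, z in units of 25 mm (1.0 is 25 mm), a list of three; "turn": the turn about the world's z in units of 0.12 rad (1.0 is 0.12 rad). In form: {"delta_pos": [[tx, ty, tz], ...], "turn": [turn, ...]}. A call has 1 to 12 rows; each row shifts and turns the commanded pose from where the row before left it; what a row does not reach is not made up. A row lasts 1/10 s, in which the tool goes at most 50 mm and 8.59 degrees, less where a joint would pass 70% of its speed; a pose out of reach is approached as far as the arm can. A call with a number of a shift or a turn outside -1 to 1 is refused whole. A call with a gripper value outside its range is refused whole. "grip" is the closure, from 0 (fully open) to 1 (shut), set as the call begins (left out, the last holds). The fingers move at their own pace and stop on an object; "newtons" is the grip in N (left out, the last holds). Time passes only in rows, so rows that do not move let the fingers close. It gives the time, the measured TCP pose, the force, the opening and the grip force at its end, in the units of the state.
- read_state(): the state, without advancing time (a new reading comes with each control period).
- camera(name): name is "scene" or "top" or "wrist"; returns a dict with "image" (400x640x3 uint8, red, green, blue), "z_map" (400x640 float32, m along the optical axis (not along the pixel's ray), 0 where there is no reading), "mtx" (3x3 intrinsics, pixels), "view" (4x4, takes a point from world to camera coordinates). Camera axes: x right, y up, looking along -z (the intrinsics and any distortion apply to the point x, -y, -z); pixel columns grow to the right and rows downward; lengths in m; the calibration is good to about 2 mm. A picture is of the moment at which its call begins.
- close_job(): hands the job in; it is judged then, once.
The state is a dict: "time": time; "joint_positions": joint angles; "joint_vel": joint speeds; "joint_torque": joint torques, N m; "ee_pos": TCP position; "eef_rot": TCP orientation; "ft_force": force on the tool from outside, world axes, zero at the start; "torque": the same for the moment, N m; "width": finger opening in m; "grip_force": force on a finger pad.
Only numpy, scipy, OpenCV 4.12 (cv2) and the standard library are available. Lean on these libraries where they do the work, as an engineer would, in place of code of your own. Each camera call takes 0.05 s, during which the arm holds its last target. There are 200 camera calls.

## Working session

There is one attempt and no reset: what is moved stays moved. The work goes in short steps, Python scripts to look and compute and a tool call to move; the robot and the scene stay as the last step left them, time stands still between calls to the robot, and variables do not carry over. Pictures are saved under pics/ and viewed, at most 10 in all, crops included, and the job is handed in when it is done.

Besides the shell and the picture viewer there is one more tool, called as name(argument=value, ...) on one line, values as JSON. step_arm: Moves the arm, as the interface text tells. Shifts and turns lie within -1 to 1; 1 stands for 25 mm of shift or 0.12 rad of turn. Its arguments: {"type":"object","properties":{"delta_pos":{"type":"array"},"turn":{"type":"array"},"grip":{"type":"number"},"newtons":{"type":"number"}},"required":["delta_pos","turn"]}

```bash
mkdir -p pics; cat > h.py <<'E'
from bench import *
import numpy as np, cv2
def cloud(c):
    z=c["z_map"];K=c["mtx"];v,u=np.mgrid[:z.shape[0],:z.shape[1]]
    P=np.stack([(u-K[0,2])/K[0,0]*z,-(v-K[1,2])/K[1,1]*z,-z,np.ones_like(z)],-1)
    return (P@np.linalg.inv(c["view"]).T)[...,:3]
def save(c,n): cv2.imwrite("pics/"+n,cv2.cvtColor(c["image"],cv2.COLOR_RGB2BGR))
E
python3 - <<'E'
from h import *
for n in("scene","top"):
    c=camera(n);save(c,n+"1.png");np.savez(n+"1.npz",**c)
    print(n,np.linalg.inv(c["view"])[:3].round(3).tolist())
s=read_state();print(s)
E
```

```text
scene [[0.599, -0.529, 0.601, 1.176], [0.801, 0.415, -0.432, -0.443], [-0.021, 0.741, 0.672, 0.897]]
top [[-0.014, 0.994, -0.111, 0.385], [-1.0, -0.013, 0.005, 0.047], [0.004, 0.111, 0.994, 1.435]]
{'time': 0.1, 'joint_positions': array([-1.14258959,  0.33281428, -0.06472626,  1.46086443,  0.0216232 ,
        1.34988801, -0.08845987]), 'joint_vel': array([-0.00029162,  0.00089538, -0.00124654, -0.0013235 ,  0.00077235,
       -0.00013544,  0.0016141 ]), 'joint_torque': array([ 2.25382501e-03, -6.24543428e+01,  2.54965795e-02, -3.90720963e+01,
       -6.12814771e-02,  3.65863333e-02,  6.17943942e-05]), 'ee_pos': array([0.27215236, 0.56224979, 0.22182668]), 'eef_rot': array([ 2.23455918e-01,  9.74713827e-01, -6.29630683e-04, -1.07720007e-04]), 'ft_force': array([-0.33910294, -0.69624532, -0.26350647]), 'torque': array([-0.01854744, -0.01891283,  0.00836053]), 'grip_force': 0.0, 'width': 0.08709072622570833}
```

View pics/scene1.png

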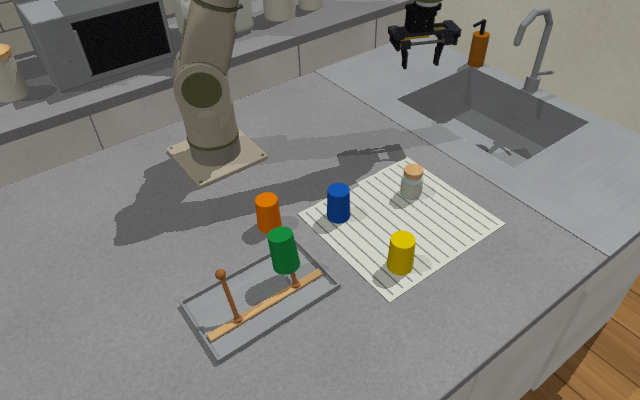

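View pics/top1.png

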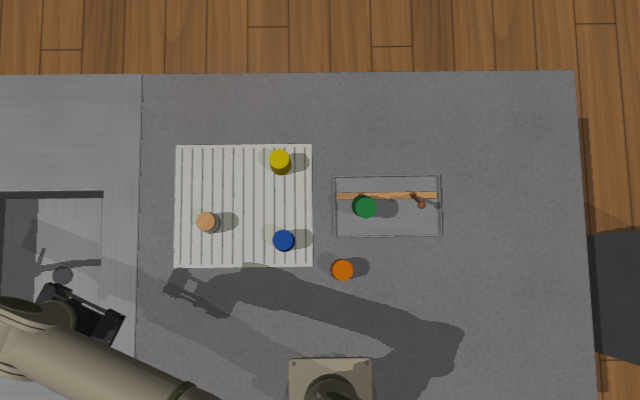

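The beaker-shaped things in the top view are blue (284,240), yellow (279,160), green (365,207, on the rack) and orange (343,270, off the mat). Only (284,240) is blue and on the white mat, so that is the one meant. The free peg's tip is at top (421,204) and scene (221,274). Next I confirm with a crop and measure.

```bash
python3 - <<'E'
from h import *
C={n:dict(np.load(n+"1.npz")) for n in("scene","top")}
s=C["scene"]["image"];cr=cv2.resize(s[150:350,170:430],None,fx=3,fy=3,interpolation=cv2.INTER_CUBIC)[:600,:780]
cv2.imwrite("pics/crop1.png",cr[...,::-1])
rng={"blue":((100,130),),"yellow":((25,33),),"green":((50,80),),"orange":((8,20),)}
for n,c in C.items():
    P=cloud(c);hsv=cv2.cvtColor(c["image"],cv2.COLOR_RGB2HSV)
    for k,((a,b),) in rng.items():
        m=(hsv[...,0]>=a)&(hsv[...,0]<=b)&(hsv[...,1]>190)&(hsv[...,2]>60)&(P[...,0]>.2)&(P[...,2]<.3)&(P[...,2]>.03)
        nl,lab,st,ce=cv2.connectedComponentsWithStats(m.astype(np.uint8))
        for i in range(1,nl):
            if st[i,4]<20: continue
            q=P[lab==i];zt=np.percentile(q[:,2],98);t=q[q[:,2]>zt-.006]
            (cc,r)=cv2.minEnclosingCircle(t[:,:2].astype(np.float32))
            print(n,k,ce[i].round(),st[i,4],"top z",zt.round(4),"mean",t.mean(0).round(4),"circ",np.round(cc,4),round(r,4))
    # wood pixels
    m=(hsv[...,0]<=20)&(hsv[...,1]>90)&(P[...,2]>.022)&(P[...,2]<.16)&(P[...,0]>.35)&(P[...,0]<.75)&(P[...,1]<-.05)
    nl,lab,st,ce=cv2.connectedComponentsWithStats(m.astype(np.uint8))
    for i in range(1,nl):
        q=P[lab==i]
        if st[i,4]>8: print(n,"wood",ce[i].round(),st[i,4],q.min(0).round(3),q.max(0).round(3)); 
        t=q[q[:,2]>.112]
        if len(t)>4:
            f=lambda p:np.linalg.norm(t-p[:3],axis=1)-.011
            from scipy.optimize import least_squares
            print("  ball c",least_squares(f,t.mean(0)-[0,0,.005]).x.round(4),"n",len(t),t.max(0).round(4))
E
```

```text
scene blue [338. 199.] 643 top z 0.0958 mean [0.4475 0.1263 0.0931] circ [0.4453 0.1269] 0.03
scene yellow [401. 249.] 822 top z 0.0955 mean [0.6697 0.135  0.0932] circ [0.6682 0.135 ] 0.0295
scene green [283. 250.] 1057 top z 0.1438 mean [ 0.5341 -0.0962  0.1409] circ [ 0.5293 -0.0948] 0.0274
scene orange [267. 208.] 673 top z 0.093 mean [ 0.3635 -0.0341  0.0903] circ [ 0.3646 -0.0316] 0.0306
scene wood [261. 214.] 222 [ 0.35  -0.064  0.022] [ 0.386 -0.05   0.092]
scene wood [226. 290.] 274 [ 0.528 -0.255  0.022] [ 0.575 -0.234  0.137]
  ball c [ 0.5332 -0.2439  0.1242] n 101 [ 0.546  -0.2341  0.1372]
scene wood [294. 278.] 41 [ 0.562 -0.099  0.022] [ 0.576 -0.09   0.049]
top blue [283. 240.] 318 top z 0.0994 mean [0.4424 0.1261 0.0958] circ [0.4432 0.1256] 0.0269
top yellow [279. 159.] 320 top z 0.0993 mean [0.6668 0.1362 0.0956] circ [0.6653 0.135 ] 0.0269
top orange [342. 270.] 360 top z 0.0955 mean [ 0.3601 -0.0338  0.0918] circ [ 0.3603 -0.0333] 0.0272
top wood [418. 201.] 80 [ 0.521 -0.251  0.023] [ 0.575 -0.234  0.14 ]
  ball c [ 0.5316 -0.2442  0.1255] n 46 [ 0.5395 -0.2345  0.1396]
top wood [350. 268.] 42 [ 0.352 -0.062  0.085] [ 0.381 -0.051  0.097]
```

View pics/crop1.png

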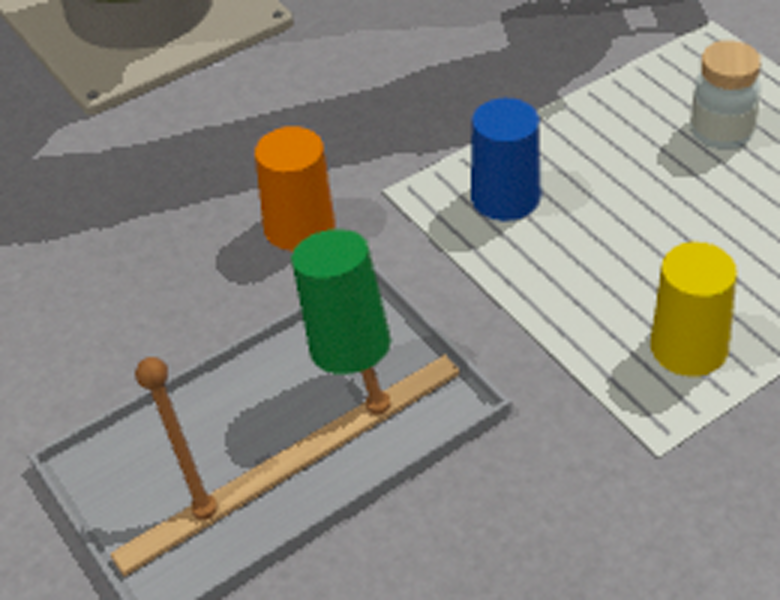

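The crop shows a blue beaker standing upside down on the mat at about (505,160). The orange one at (292,190) is on the bare worktop, and the free peg's ball is at (152,373). The blue axis is at about (0.444, 0.126), and the ball centre is at about (0.532, -0.244, 0.124). Next I move over the blue beaker.

step_arm(delta_pos=[[0.4, -1, 0], [0.4, -1, 0], [0.4, -1, 0], [0.4, -1, 0], [0.4, -1, 0], [0.4, -1, 0], [0.4, -1, 0], [0.4, -1, 0], [0.4, -1, 0], [0.4, -1, 0], [0.4, -1, 0], [0.4, -1, 0]], turn=[0.3, 0.3, 0.3, 0.3, 0.3, 0.3, 0.3, 0.3, 0.3, 0.3, 0.3, 0.3], grip=0)

```text
time: 1.3
ee_pos: [0.3924, 0.2614, 0.2223]
eef_rot: [0.009, 1.0, -0.0, -0.0]
ft_force: [0.7, 0.4, -0.9]
width: 0.0868
grip_force: 0.0
```

step_arm(delta_pos=[[0.4, -1, 0], [0.4, -1, 0], [0.4, -1, 0], [0.4, -1, 0], [0.4, -1, 0], [0.08, -0.4, 0], [0, 0, 0], [0, 0, 0]], turn=[0, 0, 0, 0, 0, 0, 0, 0])

```text
time: 2.1
ee_pos: [0.4438, 0.1287, 0.2225]
eef_rot: [0.009, 1.0, 0.0, -0.0]
ft_force: [-0.7, 0.4, -0.1]
width: 0.087
grip_force: 0.0
```

```bash
python3 - <<'E'
from h import *
s=read_state();print(s["time"],s["ee_pos"],s["eef_rot"],s["ft_force"])
c=camera("wrist");save(c,"w1.png");P=cloud(c);hsv=cv2.cvtColor(c["image"],cv2.COLOR_RGB2HSV)
m=(hsv[...,0]>=100)&(hsv[...,0]<=130)&(hsv[...,1]>150)&(P[...,2]>.03)&(P[...,2]<.13)
q=P[m];zt=np.percentile(q[:,2],95);t=q[q[:,2]>zt-.006]
print(len(q),zt,np.median(t[:,2]),t.min(0),t.max(0),cv2.minEnclosingCircle(t[:,:2].astype(np.float32)))
E
```

```text
2.1 [0.44380306 0.12871669 0.22245218] [ 8.94069883e-03  9.99959988e-01  2.08889140e-04 -2.08507776e-04] [-0.6617545   0.42065246 -0.06179573]
2017 0.09407407057251353 0.09294622807835762 [0.41624439 0.09905283 0.09045113] [0.47058742 0.15212353 0.09538662] ((0.44387710094451904, 0.12558235228061676), 0.02773660235106945)
```

View pics/w1.png

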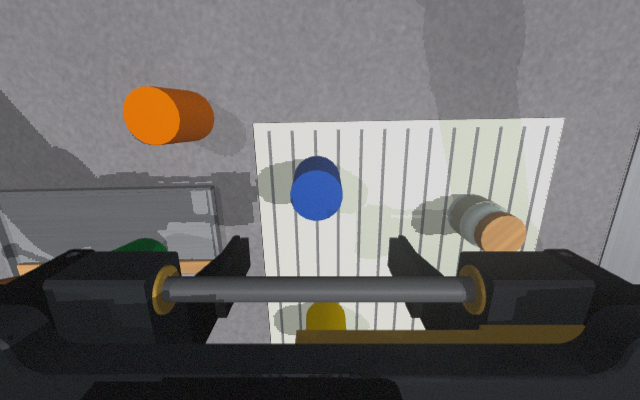

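The wrist view shows the blue top at (317,195), centred between the fingers and with nothing close by; the fit agrees at (0.444, 0.126). Next I go down and grip.

step_arm(delta_pos=[[0, -0.12, -0.6], [0, 0, -0.8], [0, 0, -0.8], [0, 0, -0.8], [0, 0, -0.8], [0, 0, -0.8], [0, 0, -0.8], [0, 0, -0.6], [0, 0, -0.4], [0, 0, -0.18], [0, 0, 0], [0, 0, 0]], turn=[0, 0, 0, 0, 0, 0, 0, 0, 0, 0, 0, 0])

```text
time: 3.35
ee_pos: [0.4446, 0.125, 0.0587]
eef_rot: [0.009, 1.0, 0.0, 0.0]
ft_force: [-0.5, -1.2, -0.5]
width: 0.0871
grip_force: 0.0
```

step_arm(delta_pos=[[0, 0, 0], [0, 0, 0], [0, 0, 0], [0, 0, 0], [0, 0, 0], [0, 0, 0], [0, 0, 0], [0, 0, 0]], turn=[0, 0, 0, 0, 0, 0, 0, 0], grip=1, newtons=15)

```text
time: 4.15
ee_pos: [0.4444, 0.1247, 0.0582]
eef_rot: [0.009, 1.0, 0.0, 0.0]
ft_force: [-0.6, 0.6, 2.6]
width: 0.0573
grip_force: 15.0
```

step_arm(delta_pos=[[0, 0, 0.4], [0, 0, 0.8], [0, 0, 0.8], [0, 0, 0.8], [0, 0, 0.8], [0, 0, 0.8], [0, 0, 0.8], [0, 0, 0.8], [0, 0, 0.6], [0, 0, 0.2], [0, 0, 0], [0, 0, 0]], turn=[0, 0, 0, 0, 0, 0, 0, 0, 0, 0, 0, 0])

```text
time: 5.35
ee_pos: [0.444, 0.1244, 0.2274]
eef_rot: [0.009, 1.0, -0.0, -0.0]
ft_force: [-0.1, 0.1, -0.4]
width: 0.0572
grip_force: 15.0
```

step_arm(delta_pos=[[0.1, -0.4, 0], [0.2, -0.8, 0], [0.2, -0.8, 0], [0.2, -0.8, 0], [0.2, -0.8, 0], [0.2, -0.8, 0], [0.2, -0.8, 0], [0.2, -0.8, 0], [0.2, -0.8, 0], [0.2, -0.8, 0], [0.2, -0.8, 0], [0.2, -0.8, 0]], turn=[0, 0, 0, 0, 0, 0, 0, 0, 0, 0, 0, 0])

```text
time: 6.55
ee_pos: [0.5014, -0.1072, 0.2275]
eef_rot: [0.01, 1.0, -0.0, -0.001]
ft_force: [-0.4, 0.0, -1.0]
width: 0.0572
grip_force: 15.0
```

step_arm(delta_pos=[[0.25, -0.8, 0], [0.25, -0.8, 0], [0.25, -0.8, 0], [0.25, -0.8, 0], [0.25, -0.8, 0], [0.2, -0.8, 0], [0.12, -0.55, 0], [0, -0.2, 0], [0, 0, 0], [0, 0, 0]], turn=[0, 0, 0, 0, 0, 0, 0, 0, 0, 0])

```text
time: 7.55
ee_pos: [0.541, -0.2434, 0.2279]
eef_rot: [0.009, 1.0, 0.0, -0.0]
ft_force: [0.6, 0.7, -1.6]
width: 0.0575
grip_force: 15.0
```

```bash
python3 - <<'E'
from h import *
s=read_state();print(s["time"],s["ee_pos"],s["eef_rot"],s["ft_force"],s["width"])
c=camera("scene");P=cloud(c);hsv=cv2.cvtColor(c["image"],cv2.COLOR_RGB2HSV)
cr=cv2.resize(c["image"][150:350,100:360],None,fx=3,fy=3,interpolation=cv2.INTER_CUBIC);cv2.imwrite("pics/crop2.png",cr[...,::-1])
m=(hsv[...,0]>=100)&(hsv[...,0]<=130)&(hsv[...,1]>150)&(P[...,2]>.12)&(P[...,1]<-.15)&(P[...,0]>.4)
q=P[m];print(len(q),q.min(0),q.max(0))
from scipy.optimize import least_squares
for n in(1,):
    t=q[(q[:,2]<q[:,2].max()-.012)&(q[:,2]>q[:,2].min()+.006)]
    f=lambda p:np.hypot(t[:,0]-p[0]-p[2]*(t[:,2]-.21),t[:,1]-p[1]-p[3]*(t[:,2]-.21))-(.0295-(t[:,2]-.21)*.0333)
    print(least_squares(f,[.54,-.24,0,0],loss="soft_l1",f_scale=.002).x)
m=(hsv[...,0]<=20)&(hsv[...,1]>90)&(P[...,2]>.114)&(P[...,2]<.15)&(P[...,0]>.45)&(P[...,0]<.62)&(P[...,1]<-.2)
t=P[m];print(len(t),t.mean(0) if len(t) else 0)
if len(t)>5: print(least_squares(lambda p:np.linalg.norm(t-p,axis=1)-.011,t.mean(0)-[0,0,.005]).x)
E
```

```text
7.55 [ 0.54097461 -0.24341294  0.22793672] [ 9.09871852e-03  9.99958547e-01  3.21574514e-04 -1.17923548e-04] [ 0.6113096   0.71758469 -1.62584562] 0.05749529970511212
1465 [ 0.5255443  -0.44338775  0.17108697] [ 1.17573347 -0.20825663  0.8968058 ]
[ 0.54129604 -0.24117362 -0.01389664 -0.01813599]
71 [ 0.53922422 -0.24581576  0.12737915]
[ 0.53311351 -0.24384943  0.12371688]
```

View pics/crop2.png

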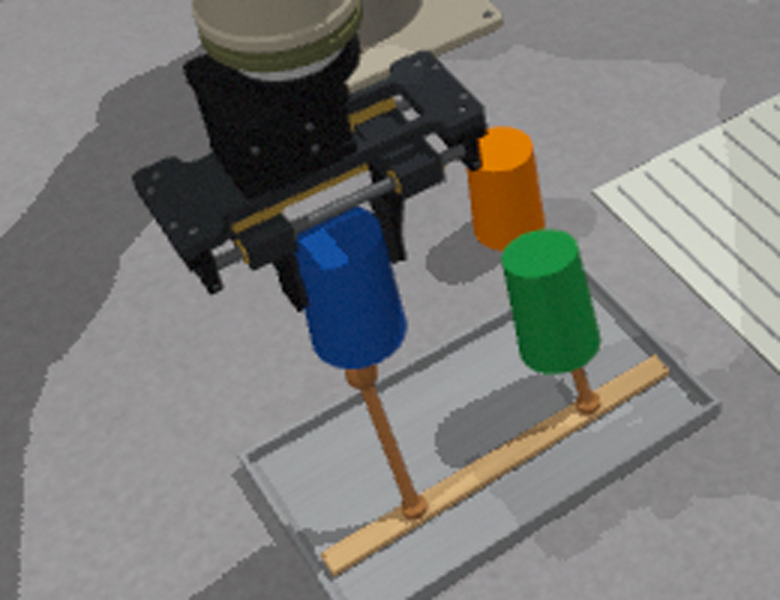

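The blue beaker is held upright with its rim just above the ball (362,375). The measured offset is +8 mm in x from the ball, which suits the leaning rod, and the y error is about 2 mm. I lower to just short of contact.

step_arm(delta_pos=[[0.04, -0.05, -0.3], [0, 0, -0.5], [0, 0, -0.5], [0, 0, -0.5], [0, 0, -0.5], [0, 0, -0.5], [0, 0, -0.5], [0, 0, -0.5], [0, 0, -0.5], [0, 0, -0.3], [0, 0, 0], [0, 0, 0]], turn=[0, 0, 0, 0, 0, 0, 0, 0, 0, 0, 0, 0])

```text
time: 8.8
ee_pos: [0.5422, -0.2456, 0.1133]
eef_rot: [0.009, 1.0, -0.0, 0.0]
ft_force: [-0.6, -0.1, -1.1]
width: 0.0575
grip_force: 15.0
```

step_arm(delta_pos=[[0, 0, -0.06], [0, 0, -0.06], [0, 0, -0.06], [0, 0, 0]], turn=[0, 0, 0, 0])

```text
time: 9.2
ee_pos: [0.542, -0.2453, 0.1085]
eef_rot: [0.009, 1.0, 0.0, -0.0]
ft_force: [-0.1, -0.6, 0.1]
width: 0.0576
grip_force: 15.0
```

step_arm(delta_pos=[[0, 0, -0.05], [0, 0, -0.05], [0, 0, 0], [0, 0, 0]], turn=[0, 0, 0, 0])

```text
time: 9.6
ee_pos: [0.542, -0.2454, 0.106]
eef_rot: [0.009, 1.0, 0.0, -0.0]
ft_force: [0.3, -0.3, -0.8]
width: 0.0572
grip_force: 15.0
```

step_arm(delta_pos=[[0, 0, -0.04], [0, 0, 0], [0, 0, 0]], turn=[0, 0, 0])

```text
time: 9.9
ee_pos: [0.5421, -0.2455, 0.1054]
eef_rot: [0.009, 1.0, 0.0, 0.0]
ft_force: [-1.6, 0.3, 5.2]
width: 0.0573
grip_force: 15.0
```

Contact: 5 N upwards at the expected height. I release, opening in two stages.

step_arm(delta_pos=[[0, 0, 0], [0, 0, 0], [0, 0, 0], [0, 0, 0]], turn=[0, 0, 0, 0], grip=0.25)

```text
time: 10.3
ee_pos: [0.542, -0.2454, 0.1049]
eef_rot: [0.009, 1.0, 0.0, -0.0]
ft_force: [-0.8, 0.4, 0.6]
width: 0.0651
grip_force: 0.0
```

step_arm(delta_pos=[[0, 0, 0], [0, 0, 0], [0, 0, 0], [0, 0, 0], [0, 0, 0]], turn=[0, 0, 0, 0, 0], grip=0)

```text
time: 10.8
ee_pos: [0.5421, -0.2454, 0.1051]
eef_rot: [0.009, 1.0, 0.0, -0.0]
ft_force: [-0.0, 0.1, -0.1]
width: 0.0866
grip_force: 0.0
```

```bash
python3 - <<'E'
from h import *
s=read_state();print(s["time"],s["ee_pos"],s["ft_force"],s["width"])
c=camera("scene")
cr=cv2.resize(c["image"][150:350,100:360],None,fx=3,fy=3,interpolation=cv2.INTER_CUBIC);cv2.imwrite("pics/crop3.png",cr[...,::-1])
E
```

```text
10.8 [ 0.54205375 -0.24542948  0.10507042] [-0.00537362  0.14128022 -0.08931233] 0.08658438027336715
```

View pics/crop3.png

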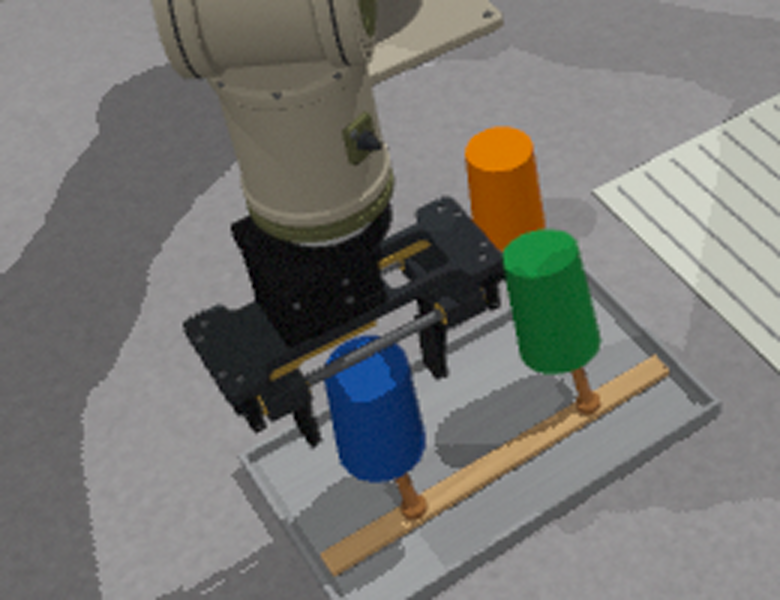

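The beaker hangs on the peg (375,410) in the same attitude as the green one, clear of both fingers. I retreat straight up.

step_arm(delta_pos=[[0, 0, 0.2], [0, 0, 0.4], [0, 0, 0.5], [0, 0, 0.6], [0, 0, 0.8], [0, 0, 0.8], [0, 0, 0.8], [0, 0, 0.8], [0, 0, 0.5], [0, 0, 0], [0, 0, 0], [0, 0, 0]], turn=[0, 0, 0, 0, 0, 0, 0, 0, 0, 0, 0, 0])

```text
time: 12.05
ee_pos: [0.5416, -0.2451, 0.2391]
eef_rot: [0.009, 1.0, 0.0, -0.001]
ft_force: [0.0, 0.0, -1.0]
width: 0.0872
grip_force: 0.0
```

```bash
python3 - <<'E'
from h import *
s=read_state();print(s["time"],s["ee_pos"],s["ft_force"],s["width"])
c=camera("scene")
cr=cv2.resize(c["image"][150:350,170:430],None,fx=3,fy=3,interpolation=cv2.INTER_CUBIC);cv2.imwrite("pics/crop4.png",cr[...,::-1])
E
```

```text
12.05 [ 0.54164731 -0.2451186   0.23909713] [ 0.02487763  0.03902492 -1.03902489] 0.08721535768536468
```

View pics/crop4.png

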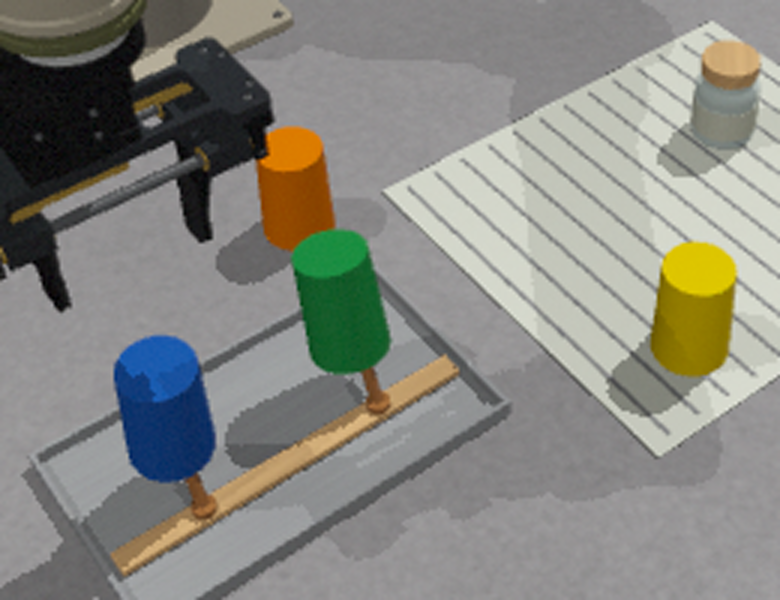

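The blue beaker hangs on its peg (165,410) and the gripper is clear of it. Green (340,300), yellow (695,310), orange and the jar are at the same pixels as before.

```bash
python3 -c "
from bench import *
print(close_job())"
```

```text
the job is handed in; nothing more can be done
None
```

The blue beaker hangs mouth-down on the free peg, released and with the gripper clear; the yellow and green beakers weren't moved, and I handed the job in at about 12 s (no verdict was returned).

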